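# Make up two microscopy kits with a shingled row of slides

## Robot

A 6-joint arm with a two-finger parallel gripper is mounted at the origin on the work surface. World frame = base frame: x ahead of the robot, y to its left, z up, the work surface at z = 0. Lengths are in m, angles in rad, forces in N, time in s.
With the tool pointing down it reaches from about 0.35 to 0.8 m from the base axis. Payload 7.3 kg.
Tool frame: the origin (TCP) lies between the finger pads; the fingertips stand 25 mm ahead of it and the grasp point (between the pads) lies 6 mm ahead of it (r.tip_extent is the distance from the TCP to the fingertips, in m); z points along the fingers, y is the line along which they close (so a half turn about z gives the same grasp; the last joint's range is limited). The gripper opens to 85 mm and grips with 20 to 120 N. Pads are 22 mm wide; open, the fingers measure 114 mm over their backs; the gripper's body (76 mm by 85 mm) begins 54 mm behind the grasp point. The pads swing forward as they close: fully open they stand 13 mm farther back than shut.
Start: joints at [0.957, 0.342, 1.524, -0, 1.275, -0.146], TCP at [0.237, 0.469, 0.256] pointing down, gripper open.
Joint ranges: [-2.53, 2.53], [-0.77, 2.02], [0.04, 2.7], [-1, 4.14], [0.28, 2.66], [-3.11, 3.11]. Speed limits (rad/s): [2.57, 2.57, 3.14, 3.14, 3.14, 3.14].

## Interface

Orientations are given as a unit quaternion [x, y, z, w].
In Python, from workcell import r, command_gripper, optics gives the robot as it stands. The module is installed in compiled form; this text tells all that it offers. Calls block until the motion is done:
- r.reach(position, orientation): joint-space move of the TCP to a pose.
- r.move_straight(position, orientation=None, speed=0.15, max_force=None): straight line of the TCP; orientation=None keeps the orientation; speed is the mean speed in m/s. With max_force (N) it stops when the force on the tool has changed by that much, and returns True; else False.
- r.movej(angles): joint-space move.
- command_gripper(opening, force=None): finger opening in m; force is the grip in N (None keeps the last); returns when the fingers have stopped.
- r.hold(seconds).
- r.solve_ik(position, orientation): joint angles nearest the present ones, or None.
- r.read_state(): the state.
- optics.get_image(name): name is "scene" or "top"; returns (picture, depth): 420x560x3 uint8, red, green, blue; 420x560 float32, m along the optical axis (not along the pixel's ray), 0 where there is no reading.
- optics.camera_model(name): a dict with "K" (3x3 intrinsics, pixels), "R" (3x3) and "t" (3): a world point X has camera coordinates R X + t. Camera axes: x right, y down, z forward; pixel columns grow to the right and rows downward; lengths in m; the calibration is good to about 2 mm. A picture is of the moment at which its call begins. camera_model takes no time and is no camera call.
A pose or a line that the arm cannot do raises r.PlanningError and nothing moves.
- r.finish_job(): hands the job in; it is judged then, once.
The state is a dict: "time_s": time; "joint_positions": joint angles; "dq": joint speeds; "tau": joint torques, N m; "eef_pos": TCP position; "eef_rot": TCP orientation; "contact_force": force on the tool from outside, world axes, zero at the start; "torque": the same for the moment, N m; "grip_width": finger opening in m; "grip_force": force on a finger pad.
Only numpy, scipy, OpenCV 4.12 (cv2) and the standard library are available. Lean on these libraries where they do the work, as an engineer would, in place of code of your own. Each camera call takes 0.05 s, during which the arm holds its last target. There are 200 camera calls.

## Task

Make up two kits for the microscope class. In the blue tray lay the three specimen slides as a straight shingled row along the middle: the green-labelled slide flat at the white-striped end with its label towards the stripe, then the yellow leaning on the green one's far end and the red leaning on the yellow one's far end, each covering about a third of the slide before, with its other end down on the tray and all three labels showing. In the pale tray stand the petri dish on the large grey-blue circle and the dropper bottle on the small brown one, both well centred and kept upright all the way; leave the beaker and the pencil where they are.

Things in the scene. Friction and masses are not known exactly. Their poses are not given: they have to be found in the camera images.
- green_slide: specimen slide, a pale resin block 76 x 38 x 8 mm (30 g) lying flat with its long side along its x axis; green label 26 mm long across its -x end (the end that starts towards the robot, yaw within 0.4 rad), leaf specimen in the clear part. Origin: centre of its underside; x along its length away from the label, z up.
- yellow_slide: specimen slide, a pale resin block 76 x 38 x 8 mm (30 g) lying flat with its long side along its x axis; yellow label 26 mm long across its -x end (the end that starts towards the robot, yaw within 0.4 rad), brown wing specimen in the clear part. Origin: centre of its underside; x along its length away from the label, z up.
- red_slide: specimen slide, a pale resin block 76 x 38 x 8 mm (30 g) lying flat with its long side along its x axis; red label 26 mm long across its -x end (the end that starts towards the robot, yaw within 0.4 rad), black beetle specimen in the clear part. Origin: centre of its underside; x along its length away from the label, z up.
- dish: closed petri dish, a flat disc 60 mm across and 16 mm high (35 g), clear with a honey-coloured filling and two small dark spots, gripped across its diameter. Origin: centre of its underside, z up.
- bottle: small brown dropper bottle, 65 mm tall (50 g): straight body 32 mm across up to 40 mm height, above it a shoulder and a black cap 20 mm across. Origin: centre of its underside, z up.
- slide_tray: blue tray, fixed, 230 x 130 mm (long along x), walls 5 mm thick, floor 4 mm and rim 10 mm above the bench, white stripe on the floor at its -x end (nearer the robot). Origin: centre of its underside; x away from the stripe, z up. Slide centres at x = -0.053, 0, +0.053, y = 0 fit well; a leaned slide slopes 0.15 rad, label end up, its underside centre 6 mm above the tray floor.
- kit_tray: pale off-white tray, fixed, 200 x 150 mm (long along x), walls 5 mm thick, floor 4 mm and rim 10 mm above the bench. Flat marks on its floor: grey-blue circle 80 mm across at x = +0.042, y = 0 (for the dish), brown circle 48 mm across at x = -0.058, y = 0 (for the bottle; nearer the robot). Origin: centre of its underside, x away from the robot, z up.
- beaker: bystander: small white open ceramic beaker, 52 mm across the rim, 55 mm tall (150 g), loose among the stock. Origin: centre of its underside.
- pencil: bystander: yellow pencil 176 mm long, 8 mm thick, loose on the bench beyond the stock. Origin: middle of its underside, x along its length.
There are look-alikes about, which are no part of the job. What is shaped like the green_slide but purple is not meant.

How it is judged:
At the end, for the whole second after the job is handed in: Green flat, 35-76 mm from tray middle; yellow, red each 40-68 mm on, under 14 mm aside, leaning 0.08-0.26 rad; all within 18 mm of the centre line and 0.2 rad, labels to the stripe. Dish, bottle upright, within 12 mm of their circles both ways. Released, at rest (x of green_slide in the frame of slide_tray between -0.076 and -0.035 m and z of green_slide in the frame of slide_tray between 0.001 and 0.007 m and angle between green_slide's own z axis and vertical below 0.05 rad and x of slide_tray in the frame of green_slide above 0.02 m and x of yellow_slide in the frame of green_slide between 0.04 and 0.068 m and y of yellow_slide in the frame of green_slide between -0.014 and 0.014 m and x of green_slide in the frame of yellow_slide below -0.03 m and angle between yellow_slide's own z axis and vertical between 0.08 and 0.26 rad and z of yellow_slide in the frame of slide_tray between 0.006 and 0.014 m and x of red_slide in the frame of yellow_slide between 0.04 and 0.068 m and y of red_slide in the frame of yellow_slide between -0.014 and 0.014 m and x of yellow_slide in the frame of red_slide below -0.03 m and angle between red_slide's own z axis and vertical between 0.08 and 0.26 rad and z of red_slide in the frame of slide_tray between 0.006 and 0.014 m and y of green_slide in the frame of slide_tray between -0.018 and 0.018 m and angle between the x axis of each of green_slide, yellow_slide, red_slide and the x axis of slide_tray, either way round below 0.3 rad and angle between the y axis of each of green_slide, yellow_slide, red_slide and the y axis of slide_tray, either way round below 0.2 rad and y of yellow_slide in the frame of slide_tray between -0.018 and 0.018 m and y of red_slide in the frame of slide_tray between -0.018 and 0.018 m and x of dish in the frame of kit_tray between 0.03 and 0.054 m and y of dish in the frame of kit_tray between -0.012 and 0.012 m and z of dish in the frame of kit_tray between 0.001 and 0.007 m and angle between each of dish, bottle's own z axis and vertical below 0.06 rad and x of bottle in the frame of kit_tray between -0.07 and -0.046 m and y of bottle in the frame of kit_tray between -0.012 and 0.012 m and z of bottle in the frame of kit_tray between 0.001 and 0.007 m and linear speed of each of green_slide, yellow_slide, red_slide, dish, bottle below 0.01 m/s); the robot touches nothing.
It fails at once if the beaker or the pencil is shifted by more than 25 mm (distance of any of beaker, pencil from where it was at the start of the episode above 0.025 m).
It fails at once if the dish or the bottle is tipped by more than 0.8 rad (angle between any of dish, bottle's own z axis and vertical above 0.8 rad).
It also fails if it takes over 128 s, if anything falls off the work surface, if the arm or the gripper's body presses on something with over 40 N, if the wrist force passes 120 N, or if a joint passes its speed limit or range.

## Working session

There is one attempt and no reset: what is moved stays moved. The work goes in short steps, each a Python script; the robot and the scene stay as the last script left them, time stands still between calls to the robot, and variables do not carry over. Pictures are saved under pics/ and viewed, at most 14 in all, crops included, and the job is handed in when it is done.

```bash
mkdir -p pics
cat > h.py <<'E'
import numpy as np, cv2
from workcell import r, command_gripper, optics
def cloud(name):
    im,d=optics.get_image(name); c=optics.camera_model(name)
    v,u=np.mgrid[:420,:560]; K=c["K"]
    P=np.stack([(u-K[0][2])/K[0][0]*d,(v-K[1][2])/K[1][1]*d,d],-1)
    W=(P-np.array(c["t"]))@np.array(c["R"]); W[d==0]=np.nan
    return im,W
def save(im,n): cv2.imwrite("pics/"+n,cv2.cvtColor(im,cv2.COLOR_RGB2BGR))
E
python3 - <<'E'
from h import *
for n in ("top","scene"):
    im,W=cloud(n); save(cv2.resize(im,(784,588)) if n=="top" else im,n+"0.png"); np.savez(n+"0.npz",im=im,W=W)
    c=optics.camera_model(n); print(n,c["K"][0][0],-np.array(c["R"]).T@c["t"],np.round(c["R"],2).tolist())
s=r.read_state();print(s)
E
```

```text
top 435.8060483215188 [ 0.46305205 -0.00482709  1.05988249] [[0.02, -1.0, -0.01], [-1.0, -0.02, -0.09], [0.09, 0.01, -1.0]]
scene 486.96595638624865 [1.29171522 0.15194396 0.75332675] [[-0.2, 0.98, 0.0], [0.66, 0.14, -0.74], [-0.72, -0.15, -0.68]]
{'time_s': 0.1, 'joint_positions': array([ 9.57023167e-01,  3.42660270e-01,  1.52490256e+00,  2.46518481e-05,
        1.27542698e+00, -1.46015274e-01]), 'dq': array([-2.69302778e-04, -1.94813829e-03, -2.01665206e-03,  1.09536612e-03,
       -4.85094326e-04,  1.20761910e-05]), 'tau': array([ 1.67967926e-03, -4.34451342e+01, -2.46487856e+01, -2.19456997e-04,
        4.68237995e-03, -2.93838946e-05]), 'eef_pos': array([0.23650941, 0.46834942, 0.2556983 ]), 'eef_rot': array([ 2.31756037e-01,  9.72773690e-01, -6.44401463e-04, -2.69997826e-04]), 'contact_force': array([-0.39245167,  0.51634049,  0.01273898]), 'torque': array([-0.00157391,  0.03841871,  0.05801613]), 'grip_force': 0.0, 'grip_width': 0.08567588689270948}
```

View pics/top0.png

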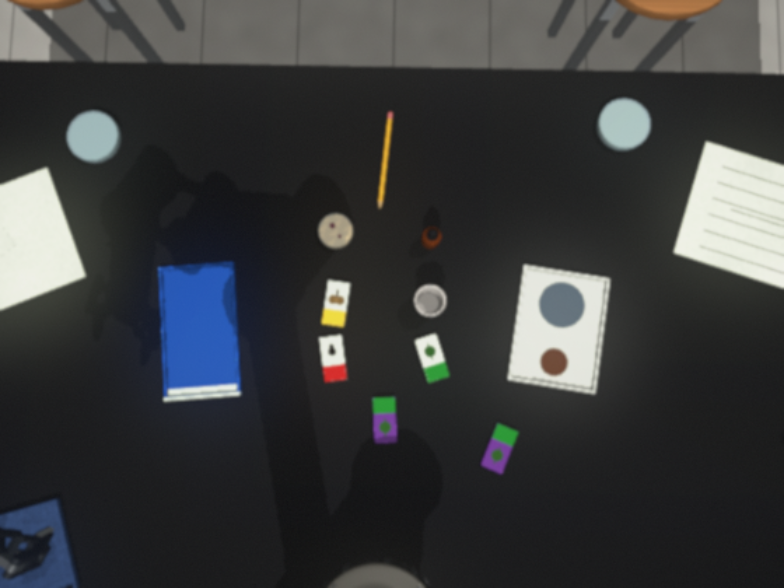

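View pics/scene0.png

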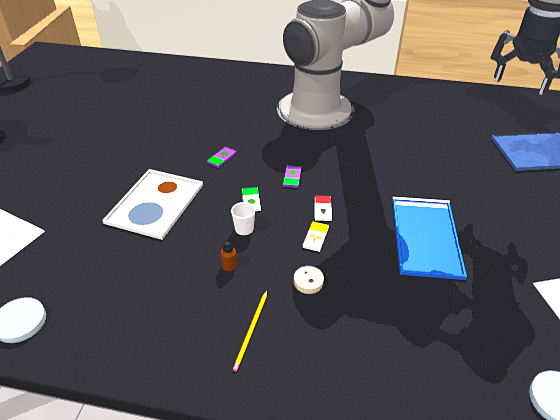

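The top view (784x588) shows the blue tray at (200,330) with its stripe at the bottom, and the kit tray at (560,328). The yellow slide is at (336,303), red at (333,358), green at (432,358), dish at (335,230) and bottle at (431,236). The beaker is at (430,300) and the pencil at (385,160). Next I'll measure each by intersecting its pixel rays with its known height.

```bash
cat >> h.py <<'E'
def plane(name,uv,z):
    c=optics.camera_model(name); R=np.array(c["R"]); o=-R.T@np.array(c["t"])
    uv=np.atleast_2d(uv).astype(float)
    d=np.c_[uv,np.ones(len(uv))]@np.linalg.inv(np.array(c["K"])).T@R
    return (o+d*((z-o[2])/d[:,2])[:,None])[:,:2]
def blob(mask,box=None):
    m=np.zeros_like(mask,np.uint8)
    if box: x0,y0,x1,y1=box; m[y0:y1,x0:x1]=mask[y0:y1,x0:x1]
    else: m[:]=mask
    n,l,s,_=cv2.connectedComponentsWithStats(m)
    k=1+np.argmax(s[1:,4]); v,u=np.nonzero(l==k); return np.c_[u,v]
def rect(P):
    c,(w,h),a=cv2.minAreaRect((P*1000).astype(np.float32))
    a=np.deg2rad(a)
    if w<h: w,h,a=h,w,a+np.pi/2
    a=(a+np.pi/2)%np.pi-np.pi/2
    return np.array(c)/1000,w,h,a   # centre m, sizes mm, yaw of long axis
E
python3 - <<'E'
from h import *
D=np.load("top0.npz"); im=D["im"].astype(int); W=D["W"]
R,G,B=im[...,0],im[...,1],im[...,2]; mx=im.max(2); hsv=cv2.cvtColor(D["im"],cv2.COLOR_RGB2HSV)
S=lambda b:[int(x/1.4) for x in b]
def go(n,mask,box,z):
    uv=blob(mask,S(box)); c,w,h,a=rect(plane("top",uv,z)); uc=uv.mean(0)
    zz=np.nanmedian(W[uv[:,1],uv[:,0],2])
    print(n,"c",c.round(4),"mean",plane("top",uv.astype(float),z).mean(0).round(4),"size %.0f %.0f yaw %.3f zmed %.4f n%d"%(w,h,a,zz,len(uv)))
br=mx>75
go("yellow",br,(310,272,362,332),.008)
go("red",br,(310,332,362,390),.008)
go("green",br,(405,328,460,390),.008)
go("dish",br,(308,205,365,258),.016)
go("beaker",br,(408,275,455,325),.055)
go("bottle",(R>B+15),(412,215,455,258),.04)
go("pencil",br,(360,100,405,215),.008)
go("blue",(B>R+40)&(B>70)|br,(150,255,250,408),.01)
go("stripe",(R>150),(150,375,250,408),.004)
go("kit",br,(500,255,620,400),.01)
go("bigc",(R<B-5)&(mx<160),(530,275,592,335),.004)
go("smallc",(R>B+25),(530,340,580,385),.004)
for n,b in dict(bottle=(412,215,455,258),beaker=(408,275,455,325),dish=(308,205,365,258)).items():
    x0,y0,x1,y1=S(b); w=W[y0:y1,x0:x1].reshape(-1,3)
    for lo,hi in ((.010,.02),(.03,.045),(.05,.07)):
        q=w[(w[:,2]>lo)&(w[:,2]<hi)]
        if len(q)>5: print(n,lo,hi,len(q),q.mean(0).round(4),np.ptp(q,axis=0).round(3))
E
```

```text
yellow c [0.5423 0.0839] mean [0.5423 0.0841] size 82 45 yaw -0.126 zmed 0.0072 n619
red c [0.4478 0.086 ] mean [0.4477 0.0861] size 82 44 yaw 0.156 zmed 0.0071 n622
green c [ 0.4529 -0.0833] mean [ 0.4529 -0.083 ] size 81 43 yaw 0.340 zmed 0.0069 n609
dish c [0.6683 0.0873] mean [0.6681 0.0875] size 62 61 yaw 0.026 zmed 0.0148 n524
beaker c [ 0.5466 -0.0757] mean [ 0.5469 -0.0755] size 56 53 yaw -1.550 zmed 0.0047 n478
bottle c [ 0.6536 -0.0776] mean [ 0.6535 -0.0764] size 38 33 yaw 0.016 zmed 0.0394 n164
pencil c [0.8    0.0044] mean [0.7995 0.0045] size 176 13 yaw -0.087 zmed 0.0046 n365
blue c [0.4903 0.318 ] mean [0.4883 0.3183] size 236 136 yaw 0.100 zmed 0.0041 n5473
stripe c [0.3846 0.3112] mean [0.3846 0.3095] size 128 20 yaw -1.468 zmed 0.0048 n423
kit c [ 0.507  -0.3007] mean [ 0.5061 -0.3007] size 206 157 yaw -0.138 zmed 0.0033 n5612
bigc c [ 0.5491 -0.3065] mean [ 0.549  -0.3067] size 75 75 yaw -0.777 zmed 0.0035 n787
smallc c [ 0.45   -0.2932] mean [ 0.45  -0.293] size 45 44 yaw 0.339 zmed 0.0035 n296
bottle 0.01 0.02 12 [ 0.6475 -0.0728  0.0136] [0.011 0.027 0.008]
bottle 0.03 0.045 82 [ 0.6557 -0.0763  0.0403] [0.03  0.03  0.014]
bottle 0.05 0.07 58 [ 0.6574 -0.0771  0.0589] [0.019 0.017 0.019]
beaker 0.01 0.02 24 [ 0.5552 -0.0806  0.0144] [0.038 0.038 0.009]
beaker 0.03 0.045 36 [ 0.5565 -0.0818  0.0374] [0.041 0.043 0.014]
beaker 0.05 0.07 93 [ 0.5486 -0.0757  0.054 ] [0.051 0.049 0.009]
dish 0.01 0.02 472 [0.6697 0.0883 0.015 ] [0.06  0.059 0.01 ]
```

```bash
cat >> h.py <<'E'
from scipy.spatial.transform import Rotation as Ro
def fr(yaw,pitch=0.): return Ro.from_euler("ZY",[yaw,pitch])
def tool(F): return (F*Ro.from_euler("z",np.pi)*Ro.from_euler("x",np.pi)).as_quat()
def tcp(p,F,h,gx=0.): return np.asarray(p,float)+F.apply([gx,0,h])
BLUE=(np.array([.4895,.318,0]),.101); KIT=(np.array([.507,-.3007,0]),-.137)
def intray(T,x,y,z): return T[0]+fr(T[1]).apply([x,y,z])
def pick(p,F,h,open_,force,up=.15):
    q=tool(F); t=tcp(p,F,h)
    command_gripper(open_); r.reach(t+[0,0,up],q); r.move_straight(t,q,speed=.15)
    command_gripper(0.,force=force); s=r.read_state()
    print("grip w %.4f f %.1f z %.4f t %.1f"%(s["grip_width"],s["grip_force"],s["eef_pos"][2],s["time_s"]))
    r.move_straight(t+[0,0,up],q,speed=.25); print("after lift w %.4f"%r.read_state()["grip_width"])
def place(p,F,h,open_,up=.15,guard=6.,over=.001):
    q=tool(F); t=tcp(p,F,h)
    r.reach(t+[0,0,up],q); r.move_straight(t+[0,0,.012],q,speed=.2)
    hit=r.move_straight(t-[0,0,over],q,speed=.03,max_force=guard); s=r.read_state()
    print("hit",hit,"pos err",(s["eef_pos"]-t).round(4),"w",s["grip_width"])
    command_gripper(open_); u=F.apply([0,0,1.])
    r.move_straight(t+u*.04,q,speed=.1); r.move_straight(t+u*.04+[0,0,up-.04],q,speed=.3); print("t %.1f"%r.read_state()["time_s"])
E
python3 - <<'E'
from h import *
q=tool(fr(0)); 
print(r.tip_extent); command_gripper(.04); print(r.tip_extent)
r.reach([.48,0,.10],q); r.move_straight([.48,0,.04],q)
hit=r.move_straight([.48,0,.01],q,speed=.02,max_force=5); s=r.read_state()
print(hit,s["eef_pos"],s["grip_width"],s["time_s"]); z=s["eef_pos"][2]
r.move_straight([.48,0,.10],q,speed=.2)
E
```

```text
0.025
0.025
True [4.79940602e-01 1.66051510e-06 2.35362377e-02] 0.03998560811023295 4.025
```

Run:
```python
from h import *
H=.0253
pick([.4535,-.083,0],fr(.338),H,.060,30)
place(intray(BLUE,-.054,0,.004),fr(BLUE[1]),H+.0005,.055)
q=tool(fr(.1)); r.reach([.45,.12,.25],q)
im,W=cloud("top"); save(cv2.resize(im[160:320,90:350],(780,480)),"a1.png"); np.savez("top1.npz",im=im,W=W)
```

```text
grip w 0.0371 f 30.2 z 0.0262 t 6.9
after lift w 0.0369
hit True pos err [0.0002 0.0001 0.0004] w 0.037113653538604616
t 11.8
```

View pics/a1.png

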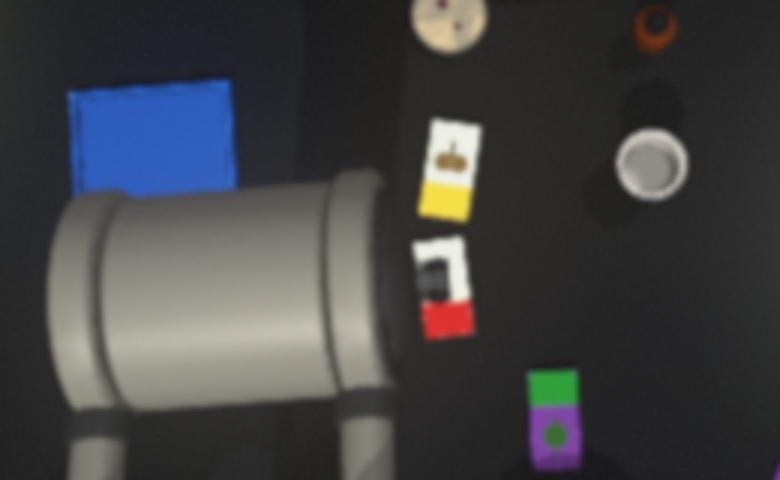

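The arm hides the blue tray. The green slide has left its start spot, and the stock is undisturbed. I'll move the arm aside and look again.

Run:
```python
from h import *
r.reach([.45,-.2,.3],tool(fr(0)))
im,W=cloud("top"); save(cv2.resize(im[170:300,90:270],(720,520),interpolation=cv2.INTER_CUBIC),"a2.png"); np.savez("top2.npz",im=im,W=W)
hsv=cv2.cvtColor(im,cv2.COLOR_RGB2HSV).astype(int); i=im.astype(int)
m=(i[...,0]>110)|((i[...,1]>i[...,2]+20)&(i[...,1]>60))
uv=blob(m,(117,232,168,275)); c,w,h,a=rect(plane("top",uv,.012)); print(c,w,h,a,len(uv))
print("tray frame",fr(-BLUE[1]).apply(np.r_[c,0]-BLUE[0]),a-BLUE[1])
```

```text
[0.43576138 0.31573056] 74.38198852539062 40.850582122802734 0.05141521687047601 529
tray frame [-0.05369358  0.0031605   0.        ] -0.049584783129523996
```

View pics/a2.png

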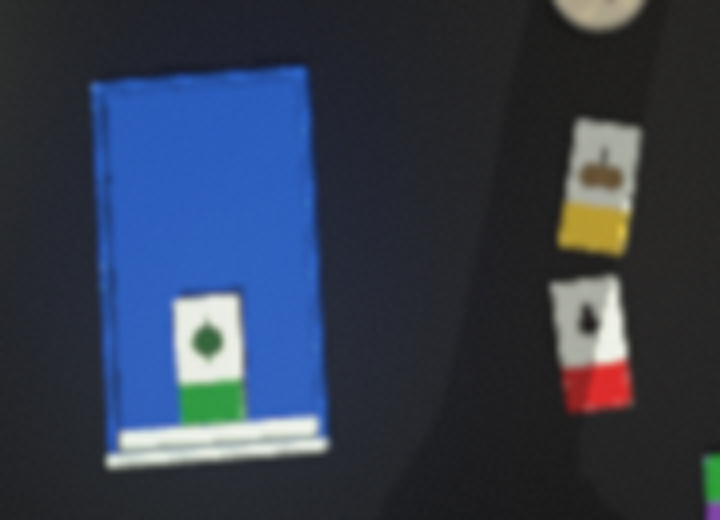

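The green slide lies flat and centred, with its label at the stripe: crop (209,358), with equal side gaps. Next are yellow and red.

Run:
```python
from h import *
H=.0253
pick([.543,.084,0],fr(-.126),H,.060,30)
place(intray(BLUE,0,0,.010),fr(BLUE[1],.15),H+.0005,.055)
pick([.448,.086,0],fr(.156),H,.060,30)
place(intray(BLUE,.053,0,.010),fr(BLUE[1],.15),H+.0005,.055)
r.reach([.45,-.2,.3],tool(fr(0)))
for n in("top","scene"):
    im,W=cloud(n); np.savez(n+"3.npz",im=im,W=W)
    a=im[170:300,90:270] if n=="top" else im[180:290,370:490]
    save(cv2.resize(a,(720,520) if n=="top" else (600,550),interpolation=cv2.INTER_CUBIC),n+"3.png")
```

```text
grip w 0.0371 f 30.3 z 0.0264 t 16.9
after lift w 0.0369
hit True pos err [ 0.0001  0.0001 -0.0003] w 0.037017378548926005
t 21.3
grip w 0.0369 f 30.1 z 0.0262 t 23.9
after lift w 0.0369
hit True pos err [ 0.0001  0.0001 -0.0002] w 0.03683310178835085
t 28.4
```

View pics/top3.png

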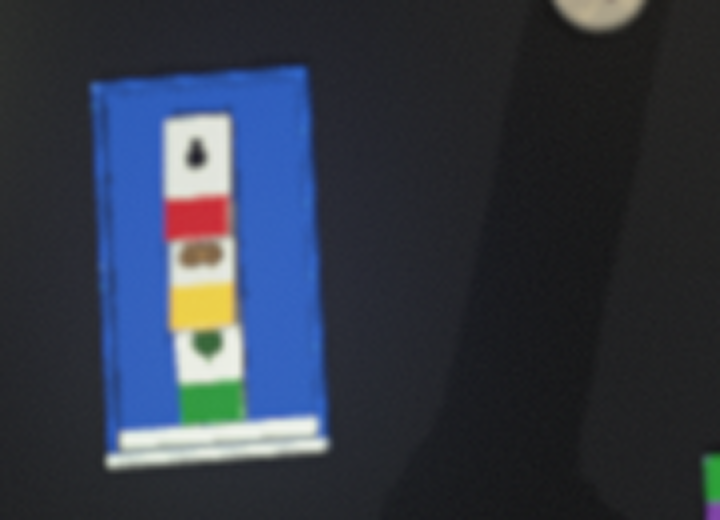

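View pics/scene3.png

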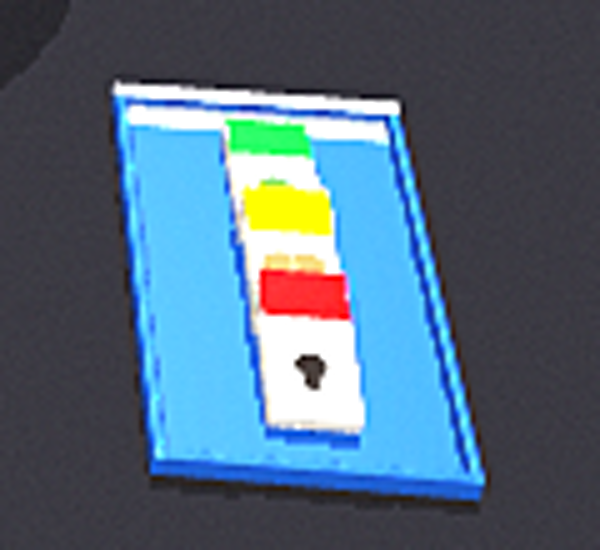

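The three slides make a straight shingled row with all labels showing: top crop, green (210,400), yellow (203,305), red (198,217). Next are the dish and the bottle.

Run:
```python
from h import *
F=fr(KIT[1])
pick([.669,.0878,0],fr(0),.0235,.085,30)
place(intray(KIT,.042,0,.004),F,.024,.078)
pick([.6565,-.077,0],fr(0),.0355,.062,30)
place(intray(KIT,-.058,0,.004),F,.036,.055)
r.reach([.30,.3,.35],tool(fr(.1)))
for n in("top","scene"):
    im,W=cloud(n); np.savez(n+"4.npz",im=im,W=W)
    save(im,n+"4.png")
```

```text
grip w 0.0586 f 32.2 z 0.0248 t 33.8
after lift w 0.0584
hit True pos err [ 0.0002 -0.0001  0.0006] w 0.05861802652227906
t 38.8
grip w 0.0314 f 30.1 z 0.0366 t 41.6
after lift w 0.0313
hit True pos err [ 0.0002 -0.0002  0.0006] w 0.030672584127372775
t 46.2
```

View pics/top4.png

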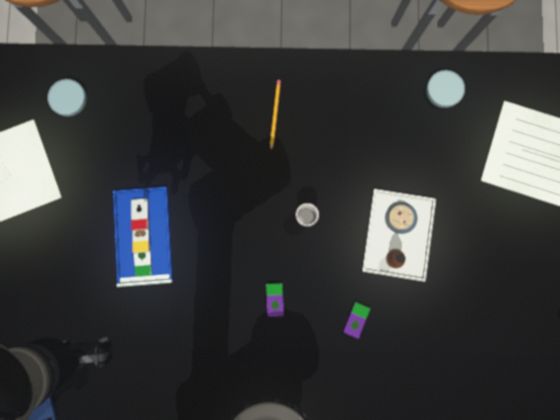

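View pics/scene4.png

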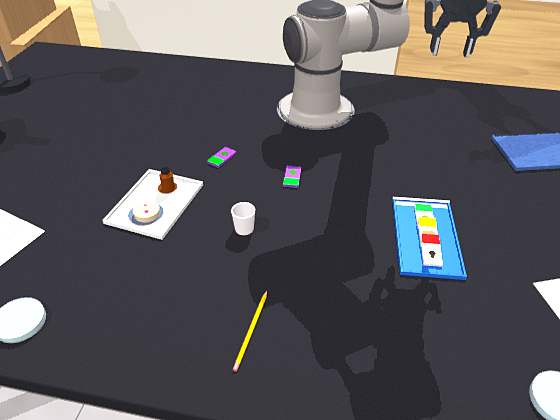

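The top view shows the dish at (402,217) on the grey-blue circle and the bottle at (396,259) on the brown one. The slide row, beaker (307,215) and pencil (275,115) are intact. A numeric check before handing in.

Run:
```python
from h import *
def med(n,T,xs,y0=-.012,y1=.012):
    W=np.load(n)["W"].reshape(-1,3); L=fr(-T[1]).apply(np.nan_to_num(W,nan=9)-T[0]); return L
for f in("top4.npz","top3.npz","scene4.npz","scene3.npz"):
    L=med(f,BLUE,0); m=(abs(L[:,1])<.012)&(abs(L[:,0])<.11)&(L[:,2]<.05); q=L[m]
    b=np.arange(-.09,.105,.01); print(f,[(round(x*1000),round(1000*float(np.median(q[(q[:,0]>=x)&(q[:,0]<x+.01),2])),1)) for x in b if ((q[:,0]>=x)&(q[:,0]<x+.01)).any()])
for f in("top4.npz","scene4.npz"):
    L=med(f,KIT,0)
    for n,x,lo,hi in(("dish",.042,.015,.03),("cap",-.058,.055,.08),("bott",-.058,.02,.08)):
        q=L[(np.hypot(L[:,0]-x,L[:,1])<.05)&(L[:,2]>lo)&(L[:,2]<hi)]; print(f,n,len(q),((q.min(0)+q.max(0))/2).round(4),np.median(q,0).round(4),q[:,2].max().round(4))
for n,b,z in(("beaker",(290,195,325,230),.055),("pencil",(255,70,290,155),.008)):
    im=np.load("top4.npz")["im"]; print(n,rect(plane("top",blob(im.max(2)>75,b),z)))
```

```text
top4.npz [(-90, 12.2), (-80, 12.6), (-70, 12.2), (-60, 12.1), (-50, 12.6), (-40, 21.3), (-30, 21.0), (-20, 20.1), (-10, 18.2), (0, 16.8), (10, 18.1), (20, 22.8), (30, 21.7), (40, 18.9), (50, 18.0), (60, 16.8), (70, 14.8), (80, 12.9), (90, 4.3), (100, 3.7)]
top3.npz [(-90, 12.4), (-80, 12.6), (-70, 11.9), (-60, 11.6), (-50, 11.9), (-40, 20.9), (-30, 21.4), (-20, 19.6), (-10, 17.8), (0, 17.4), (10, 18.4), (20, 21.9), (30, 20.8), (40, 19.1), (50, 18.2), (60, 15.7), (70, 14.3), (80, 12.7), (90, 4.0), (100, 3.7)]
scene4.npz [(-90, 14.1), (-80, 14.1), (-70, 13.3), (-60, 14.0), (-50, 16.3), (-40, 23.9), (-30, 22.2), (-20, 21.0), (-10, 19.4), (0, 18.7), (10, 23.9), (20, 23.9), (30, 22.2), (40, 19.8), (50, 18.3), (60, 17.1), (70, 15.4), (80, 12.6), (90, 5.5), (100, 5.6)]
scene3.npz [(-90, 14.2), (-80, 13.3), (-70, 13.9), (-60, 13.6), (-50, 14.5), (-40, 23.7), (-30, 22.9), (-20, 21.3), (-10, 19.4), (0, 18.7), (10, 24.4), (20, 23.4), (30, 22.0), (40, 20.0), (50, 18.1), (60, 17.4), (70, 15.4), (80, 12.4), (90, 5.2), (100, 5.7)]
top4.npz dish 471 [0.0425 0.0044 0.0203] [0.0422 0.0041 0.0187] 0.0255
top4.npz cap 62 [-0.0565  0.004   0.0632] [-0.0562  0.0056  0.0613] 0.0709
top4.npz bott 180 [-0.0562  0.0034  0.0469] [-0.0566  0.0085  0.0462] 0.0709
scene4.npz dish 407 [0.0426 0.0012 0.0201] [0.0441 0.0026 0.0208] 0.0248
scene4.npz cap 59 [-0.0544  0.0026  0.0645] [-0.0531  0.0033  0.0636] 0.073
scene4.npz bott 243 [-0.0548  0.0022  0.0465] [-0.0498  0.006   0.0457] 0.073
beaker (array([ 0.54660638, -0.07571551]), 55.53943634033203, 53.356842041015625, np.float64(-1.5496378094592451))
pencil (array([0.80127454, 0.00418792]), 173.9044189453125, 13.44537353515625, np.float64(-0.08710547451182116))
```

```bash
python3 -c "
from h import *
print(r.finish_job(), r.read_state()['time_s'])"
```

```text
the job is handed in; nothing more can be done
the job is handed in; nothing more can be done
```

I handed the job in after about 50 s of robot time. The last camera check put the slides, dish and bottle all within tolerance and showed no shift of the beaker or pencil; the judge's verdict was not shown to me.

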